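# Warm the class's sample pots

## Robot

A 7-joint arm with a two-finger parallel gripper is mounted at the origin on the work surface. World frame = base frame: x ahead of the robot, y to its left, z up, the work surface at z = 0. Lengths are in m, angles in rad, forces in N, time in s.
With the tool pointing down it reaches from about 0.425 to 0.875 m from the base axis. Payload 4.7 kg.
Tool frame: the origin (TCP) lies between the finger pads; the fingertips stand 19 mm ahead of it and the grasp point (between the pads) is the TCP (ctrl.tip_extent is the distance from the TCP to the fingertips, in m); z points along the fingers, y is the line along which they close (so a half turn about z gives the same grasp; the last joint's range is limited). The gripper opens to 87 mm and grips with 3 to 60 N. Pads are 19 mm wide; open, the fingers measure 117 mm over their backs; the gripper's body (75 mm by 190 mm) begins 51 mm behind the grasp point.
Start: joints at [-1.242, 0.321, -0.07, 1.45, 0.023, 1.371, -0.057], TCP at [0.201, 0.618, 0.242] pointing down, gripper open.
Joint ranges: [-2.86, 2.86], [-0.3, 2.09], [-1.38, 1.24], [0.06, 2.45], [-1.56, 4.7], [0.09, 2.05], [-2.69, 2.69]. Speed limits (rad/s): [2.57, 2.57, 3.14, 3.14, 3.14, 3.14, 3.14].

## Interface

Orientations are given as a rotation vector (axis times angle).
In Python, from bench import ctrl gives the robot as it stands.
- The arm moves only by the shell command python3 -m crank 'ROWS' [OPENING] [FORCE]. ROWS is JSON, a list of rows, each an object of numbers: "tx", "ty", "tz": the shift along the tool's x, y, z in mm; "turn": the turn about the tool's z in units of 5 degrees (1.0 is 5 degrees). In form: [{"tx": .., "ty": .., "tz": .., "turn": ..}, ...]. A call has 1 to 5 rows; each row is the pose to reach, as a shift and turn from the pose commanded when the call began, along the tool's axes at that moment; what a row does not reach only later rows make up. A row lasts 1/8 s, in which the tool goes at most 62.5 mm and 10.7 degrees, less where a joint would pass 70% of its speed; a pose out of reach is approached as far as the arm can. A call with a gripper value outside its range is refused whole. OPENING is the finger opening in mm, from 0 to 87, set as the call begins (- or left out, the last holds). The fingers move at their own pace and stop on an object; FORCE is the grip in N (left out, the last holds). Time passes only in rows, so rows that repeat a pose let the fingers close. It gives the time, the measured TCP pose, the force, the opening and the grip force at its end, in the units of the state.
- ctrl.get_state(): the state, without advancing time (a new reading comes with each control period).
- ctrl.get_image(name): name is "side" or "top"; returns (picture, depth): 420x560x3 uint8, red, green, blue; 420x560 float32, m along the optical axis (not along the pixel's ray), 0 where there is no reading.
- ctrl.camera_model(name): a dict with "intrinsics" (3x3 intrinsics, pixels), "dist_coeffs" ([k1, k2, p1, p2, k3] as OpenCV has them; the pictures are not rectified), "origin" and "orientation" of the camera in the world. Camera axes: x right, y down, z forward; pixel columns grow to the right and rows downward; lengths in m; the calibration is good to about 2 mm. A picture is of the moment at which its call begins. camera_model takes no time and is no camera call.
- ctrl.close_job(): hands the job in; it is judged then, once.
Trained networks look in the newest picture that a camera, given by its name, has taken for a name from the list of things; names that differ only in an ending like _2 or _b are one class to them, and where a whole thing is asked for, a point or a joint stands for the part that bears it (a point fixed in the world has none). Each returns a list of dicts, best first, with "confidence" (0 to 1); they miss things now and then, are a little off and sometimes report something else, mostly with a low value. They report only what shows in the picture. A call takes as long as a camera call. They do not tell look-alikes from the thing itself.
- ctrl.recognise(camera, query): "xyz" ([x, y, z] in m, in world coordinates, good to about 4 mm: the middle of the surface that is visible of it).
- ctrl.mark_of(camera, query): "xyz" ([x, y, z] in m, in world coordinates, good to about 4 mm: a listed point, or the origin of a listed thing).
The state is a dict: "time": time; "joint_positions": joint angles; "qd": joint speeds; "joint_torque": joint torques, N m; "position": TCP position; "tool_rot": TCP orientation; "ft_force": force on the tool from outside, world axes, zero at the start; "torque": the same for the moment, N m; "grip_width": opening from 0.0 (shut) to 1.0 (fully open); "grip_force": force on a finger pad.
Only numpy, scipy, OpenCV 4.12 (cv2) and the standard library are available. Lean on these libraries where they do the work, as an engineer would, in place of code of your own. Each camera call takes 0.05 s, during which the arm holds its last target. There are 200 camera calls.

## Task

Load every sample pot upright into its own cell of the aluminium tray, handling the thin pots gently, with a light grip of no more than about 25 N that will not crush them. When all are aboard, slide the loaded tray by its blue fin into the warmer until it is fully home, easing it in without ramming it against the stop, and then pull the orange timer knob up to its stop and let it spring back. Leave the flasks, the jug and the beaker where they stand.

Things in the scene. Friction and masses are not known exactly. Their poses are not given: they have to be found in the camera images.
- pot1: thin-walled sample pot with a closed white lid, with lavender sides, an upright cylinder 44 mm across and 55 mm tall, about 90 g, bottom-heavy; may be absent; easily crushed (grip it with 20 to 25 N; the two fingers' forces on it must sum to less than 65 N); origin at the centre of its underside, z up
- pot2: thin-walled sample pot with a closed white lid, with mint sides, an upright cylinder 44 mm across and 55 mm tall, about 90 g, bottom-heavy; may be absent; easily crushed (grip it with 20 to 25 N; the two fingers' forces on it must sum to less than 65 N); origin at the centre of its underside, z up
- pot3: thin-walled sample pot with a closed white lid, with pink sides, an upright cylinder 44 mm across and 55 mm tall, about 90 g, bottom-heavy; may be absent; easily crushed (grip it with 20 to 25 N; the two fingers' forces on it must sum to less than 65 N); origin at the centre of its underside, z up
- pot4: thin-walled sample pot with a closed white lid, with sand-yellow sides, an upright cylinder 44 mm across and 55 mm tall, about 90 g, bottom-heavy; may be absent; easily crushed (grip it with 20 to 25 N; the two fingers' forces on it must sum to less than 65 N); origin at the centre of its underside, z up
- pot5: thin-walled sample pot with a closed white lid, with blue sides, an upright cylinder 44 mm across and 55 mm tall, about 90 g, bottom-heavy; may be absent; easily crushed (grip it with 20 to 25 N; the two fingers' forces on it must sum to less than 65 N); origin at the centre of its underside, z up
- tray: loose aluminium tray, about 450 g, 150 mm (x) by 226 mm (y), floor 4 mm thick, blue 3 mm walls and dividers standing to 18 mm; six cells about 71 x 72 mm centred at x = -37 and +37, y = -74.5, 0 and +74.5 mm in its frame; a blue upright fin stands on a neck in front (-x). Origin: centre of the underside, +x towards the warmer
- fin (a point): point on the tray's blue grip fin, 36 mm above the table and 120 mm from the tray's centre towards the robot (-x); the fin is 36 mm long along the tray's x, 12 mm thick (y), and reaches from 6 to 54 mm above the table
- warmer: fixed white pot warmer, open to the robot (-x): chamber 166 mm deep (x), 264 wide (y), 80 high, inner width 240, clear roof from 74 mm up, no floor (the tray slides on the table), back stop at x = +73 mm; grey control pod 80 mm wide, 80 high on its +y side. Origin: chamber centre at table level, +x inwards. Tray fully home: tray origin at x = -2 mm, y = 0 here, fin outside
- mouth (a point): centre of the warmer's front opening at table level, 83 mm in front of the warmer's origin
- timer_knob (a joint): orange sprung timer knob on top of the control pod: 0 m = down at rest, 0.030 m = pulled straight up to its stop; a spring (about 1.5 N at rest, 5 N at the stop) draws it back down when let go
- knob_grip (a point): point on the axis of the orange knob 30 mm above the pod's top (110 mm above the table at rest); the knob is a cylinder 28 mm across reaching from 18 mm below to 12 mm above this point
- flask: bystander: empty conical glass flask, 82 mm across, 122 mm tall; origin at the centre of its underside
- jug: bystander: clear measuring jug, 104 mm across, 130 mm tall, handle on its +y side; origin at the centre of its underside
- beaker: bystander: small clear beaker, 52 mm across, 55 mm tall; origin at the centre of its underside
- foam_flask: bystander: red conical flask with a foam head, 82 mm across, 138 mm tall, standing in a glass dish 170 x 190 x 50 mm; origin at the centre of its underside
Not all that is in view belongs to the job. What is shaped like the pot1 but black or red is not meant.

How it is judged:
By the outcome, as a careful person would: the job done as asked, in the order asked, and still so for the second after the job is handed in, with the robot touching nothing.
Of pot1, pot2, pot3, pot4, pot5 only 3 to 5 are there at a start; the rules pass over those that are not, and their reading is None.
At some moment in a run one of pot1, pot2, pot3, pot4, pot5 may be knocked a few centimetres aside while the robot is not near it.
It also fails if it takes over 210 s, if anything falls off the work surface, if the arm or the gripper's body presses on something with over 40 N, if the wrist force passes 120 N, or if a joint passes its speed limit or range.

## Working session

There is one attempt and no reset: what is moved stays moved. The work goes in short steps, Python scripts to look and compute and a shell command to move; the robot and the scene stay as the last step left them, time stands still between calls to the robot, and variables do not carry over. Pictures are saved under pics/ and viewed, at most 14 in all, crops included, and the job is handed in when it is done.

```bash
mkdir -p pics; ls
python3 - <<'E'
from bench import ctrl
import cv2, numpy as np
s=ctrl.get_state(); print(s)
for c in ['top','side']:
    im,d=ctrl.get_image(c); cv2.imwrite(f'pics/{c}0.png',im[...,::-1]); np.save(f'pics/{c}0.npy',d)
    m=ctrl.camera_model(c); print(c,m)
for q in ['pot1','pot2','pot3','pot4','pot5','tray','fin','warmer','mouth','knob_grip','flask','jug','beaker','foam_flask']:
    for c in ['top','side']:
        print(q,c,[(np.round(r['xyz'],3).tolist(),round(r['confidence'],2)) for r in ctrl.mark_of(c,q)][:7])
E
```

```text
pics
{'time': 0.0, 'joint_positions': array([-1.24192956,  0.3218223 , -0.07010432,  1.45168383,  0.02261948,
        1.37078589, -0.05687103]), 'qd': array([-0.00131894, -0.00205741,  0.00078202,  0.00021639,  0.00085608,
       -0.00059157, -0.00129733]), 'joint_torque': array([-4.90107723e-04, -4.91303194e+01, -4.04242957e-01, -3.12530065e+01,
       -6.38939836e-02,  4.38399380e-02,  1.76873218e-04]), 'position': array([0.20111662, 0.61755832, 0.24045766]), 'tool_rot': array([-4.92238416e-01, -3.10259689e+00,  2.98824804e-03]), 'ft_force': array([-0.26889142,  0.27554943, -0.67819121]), 'torque': array([0.03850803, 0.02627258, 0.02796412]), 'grip_force': 0.0, 'grip_width': 0.9975530089236234}
top {'intrinsics': array([[386.05510428,   0.        , 279.31162087],
       [  0.        , 386.05510428, 216.96924872],
       [  0.        ,   0.        ,   1.        ]]), 'dist_coeffs': array([-0.00496315,  0.        ,  0.        ,  0.        ,  0.        ]), 'origin': array([ 0.52351477, -0.00437215,  1.1337361 ]), 'orientation': array([-2.20717046,  2.15842459, -0.08660294])}
side {'int
[... 2692 characters left out ...]
op [([0.768, -0.149, -0.002], 0.65)]
warmer side [([0.763, -0.148, 0.001], 0.86), ([0.432, -0.435, 0.001], 0.25)]
mouth top []
mouth side []
knob_grip top [([0.719, 0.023, 0.109], 0.5)]
knob_grip side [([0.719, 0.02, 0.106], 0.42)]
flask top [([0.698, 0.36, -0.0], 0.82)]
flask side [([0.698, 0.358, -0.0], 0.69), ([0.576, 0.332, -0.004], 0.67)]
jug top [([0.427, -0.43, 0.001], 0.84), ([0.716, 0.023, 0.11], 0.6)]
jug side [([0.431, -0.437, 0.001], 0.78)]
beaker top [([0.68, 0.204, 0.002], 0.66)]
beaker side [([0.678, 0.202, 0.003], 0.77)]
foam_flask top [([0.679, -0.424, 0.008], 0.66), ([0.444, 0.107, 0.0], 0.26)]
foam_flask side [([0.677, 0.203, -0.002], 0.63), ([0.676, -0.428, 0.007], 0.62)]
```

View images.

View pics/top0.png

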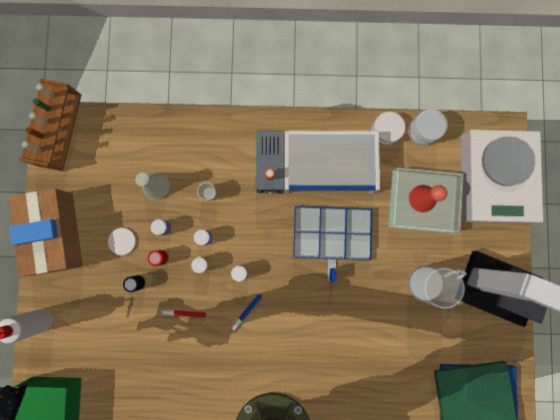

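View pics/side0.png

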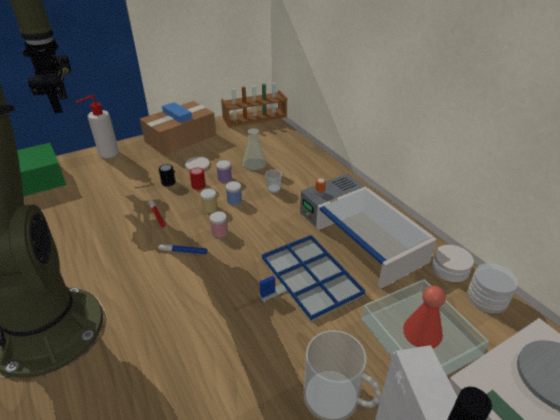

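```bash
cat > h.py <<'E'
from bench import ctrl
import cv2, numpy as np
from scipy.spatial.transform import Rotation as R
def cloud(c):
    im,d=ctrl.get_image(c); m=ctrl.camera_model(c); h,w=d.shape
    uv=np.stack(np.meshgrid(np.arange(w),np.arange(h)),-1).reshape(-1,1,2).astype(float)
    n=cv2.undistortPoints(uv,m['intrinsics'],m['dist_coeffs']).reshape(h,w,2)
    P=np.dstack([n,np.ones((h,w))])*d[...,None]
    W=P@R.from_rotvec(m['orientation']).as_matrix().T+m['origin']; W[d==0]=np.nan
    return im,W
def pot(W,xy,r=.035,im=None):
    m=(np.hypot(W[...,0]-xy[0],W[...,1]-xy[1])<r)&(W[...,2]>.045)&(W[...,2]<.07)
    p=W[m]; c,rad=cv2.minEnclosingCircle(p[:,:2].astype(np.float32)); return np.round(c,4),round(rad,4),np.round(np.median(p[:,2]),4),len(p)
def rect(pts):
    c,s,a=cv2.minAreaRect(pts[:,:2].astype(np.float32)); return np.round(c,4),np.round(s,4),round(a,2)
POTS=dict(lav=(.57,.33),blue=(.548,.215),sand=(.47,.217),pink=(.446,.10))
def blue(im): 
    h=cv2.cvtColor(im,cv2.COLOR_RGB2HSV); return (h[...,0]>100)&(h[...,0]<130)&(h[...,1]>110)
def go(xyz,yaw=None):
    "shift in tool axes (mm) from measured pose to xyz"
    s=ctrl.get_state(); M=R.from_rotvec(s['tool_rot']).as_matrix()
    return np.round(M.T@(np.array(xyz)-s['position'])*1000,1)
E
python3 - <<'E'
from h import *
for c in ['top','side']:
    im,W=cloud(c)
    for k,v in POTS.items():
        try: print(c,k,pot(W,v))
        except Exception as e: print(c,k,e)
    b=blue(im)
    x,y,z=W[...,0],W[...,1],W[...,2]
    m=b&(abs(x-.575)<.1)&(abs(y+.165)<.14)&(z>.008)&(z<.025); m&=x>.49
    print('tray',rect(W[m]),m.sum())
    m=b&(x<.49)&(x>.4)&(abs(y+.165)<.06)&(z>.02)
    print('fin',rect(W[m]),W[m].mean(0),W[m].max(0))
    m=(abs(x-.765)<.12)&(y>-.31)&(y<-.02)&(z>.076)&(z<.09)
    print('warmer',rect(W[m]),m.sum())
    m=(abs(x-.719)<.03)&(abs(y-.022)<.03)&(z>.11)&(z<.135)
    print('knob',rect(W[m]),W[m].mean(0))
    m=(x>.6)&(x<.9)&(abs(y-.022)<.07)&(z>.07)&(z<.09)
    print('pod',rect(W[m]))
im=ctrl.get_image('side')[0]
cv2.imwrite('pics/crop.png',cv2.resize(im[140:250,140:290],None,fx=5,fy=5,interpolation=3)[...,::-1])
print(R.from_rotvec(ctrl.get_state()['tool_rot']).as_matrix().round(3))
E
```

```text
top lav (array([0.5733, 0.3326]), 0.0219, np.float64(0.0543), 196)
top blue (array([0.5477, 0.2115]), 0.022, np.float64(0.054), 197)
top sand (array([0.4701, 0.2144]), 0.0217, np.float64(0.0545), 200)
top pink (array([0.45  , 0.1044]), 0.0221, np.float64(0.0543), 202)
tray (array([ 0.5688, -0.1614]), array([0.2246, 0.1457]), 89.19) 188
fin (array([ 0.4489, -0.1588]), array([0.0335, 0.0108]), 0.51) [ 0.44823903 -0.15810042  0.04807953] [ 0.4655945  -0.15355083  0.05628302]
warmer (array([ 0.7689, -0.1501]), array([0.1674, 0.2594]), 1.26) 5092
knob (array([0.7196, 0.0232]), array([0.0252, 0.0241]), 0.7) [0.71963041 0.02330778 0.12046992]
pod (array([0.7656, 0.0071]), array([0.1676, 0.1117]), 1.38)
side lav (array([0.5729, 0.3302]), 0.0224, np.float64(0.0536), 108)
side blue (array([0.5481, 0.2076]), 0.0235, np.float64(0.0537), 135)
side sand (array([0.4702, 0.2116]), 0.0228, np.float64(0.0539), 137)
side pink (array([0.4482, 0.1017]), 0.0237, np.float64(0.0542), 171)
tray (array([ 0.5684, -0.1639]), array([0.2284, 0.1519]), 89.41) 1222
fin (array([ 0.4482, -0.1624]), array([0.0148, 0.0343]), 88.83) [ 0.44680675 -0.16560152  0.04136513] [ 0.46533988 -0.15513621  0.05634445]
warmer (array([ 0.7687, -0.1512]), array([0.1715, 0.2644]), 1.26) 4466
knob (array([0.7188, 0.0179]), array([0.0291, 0.0246]), 56.06) [0.71759324 0.01677931 0.11886362]
pod (array([0.7648, 0.0091]), array([0.1691, 0.1149]), 0.43)
[[-0.951  0.31   0.   ]
 [ 0.31   0.951  0.   ]
 [-0.     0.    -1.   ]]
```

View pics/crop.png

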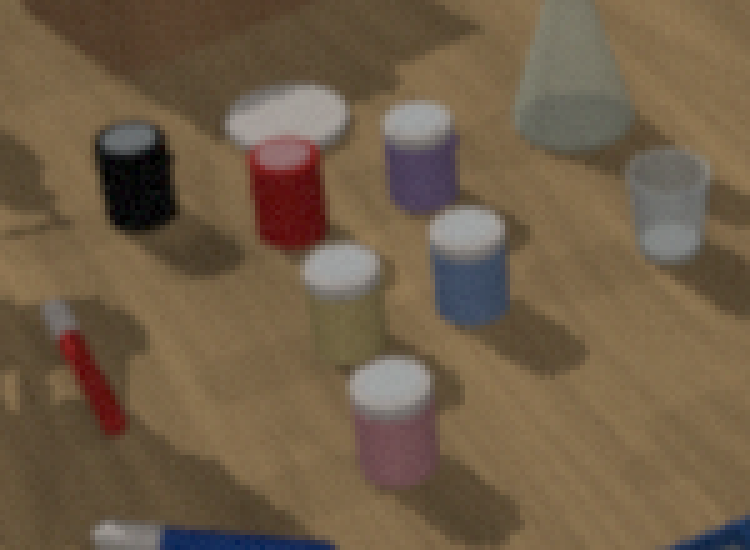

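The side crop shows four targets: lavender (420,155), blue (468,265), sand (343,300) and pink (393,420). All have white lids and coloured sides, so they fit the description. The black (135,175) and red (287,190) ones are look-alikes and stay where they are. There is no mint pot. I'll go to the lavender one first.

```bash
python3 -m crank '[{"tx":-50,"ty":-18,"tz":0,"turn":-1},{"tx":-100,"ty":-35,"tz":0,"turn":-2},{"tx":-150,"ty":-53,"tz":0,"turn":-3},{"tx":-200,"ty":-70,"tz":0,"turn":-3.6},{"tx":-250,"ty":-88,"tz":0,"turn":-3.6}]' 80 22
python3 - <<'E'
from h import *
print(go((.573,.3315,.15)), R.from_rotvec(ctrl.get_state()['tool_rot']).as_matrix().round(3))
E
```

```text
time: 2.28
position: [0.413, 0.4559, 0.2418]
tool_rot: [0.0, 3.141, 0.001]
ft_force: [1.3, -0.2, 0.9]
grip_width: 0.92
grip_force: 0.0
[-160.  -124.5   91.8] [[-1.     0.     0.   ]
 [ 0.     1.     0.001]
 [-0.     0.001 -1.   ]]
```

```bash
python3 -m crank '[{"tx":-50,"ty":-40,"tz":20},{"tx":-100,"ty":-80,"tz":45},{"tx":-160,"ty":-124.5,"tz":90},{"tx":-160,"ty":-124.5,"tz":92},{"tx":-160,"ty":-124.5,"tz":92}]' 80 22
python3 - <<'E'
from h import *
print(ctrl.mark_of('side','fin')) if 0 else None
im,W=cloud('side'); 
for k,v in POTS.items():
    try: print(k,pot(W,v))
    except Exception as e: print(k,'none')
print(go((.573,.3315,.038)))
E
```

```text
lav (array([0.5733, 0.3302]), 0.0243, np.float64(0.0531), 109)
blue (array([0.5463, 0.2094]), 0.0243, np.float64(0.0538), 135)
sand (array([0.4697, 0.2114]), 0.0239, np.float64(0.0539), 139)
pink (array([0.449 , 0.1005]), 0.0236, np.float64(0.0541), 172)
[-151.8 -114.5  205.2]$[0]: bad value
```

```bash
python3 -m crank '[{"tx":-50,"ty":-40,"tz":20,"turn":0},{"tx":-100,"ty":-80,"tz":45,"turn":0},{"tx":-152,"ty":-114.5,"tz":90,"turn":0},{"tx":-152,"ty":-114.5,"tz":93,"turn":0},{"tx":-152,"ty":-114.5,"tz":93,"turn":0}]' 80 22
python3 - <<'E'
from h import *
print(go((.573,.3315,.038)))
E
```

```text
time: 2.95
position: [0.5636, 0.341, 0.1469]
tool_rot: [-0.005, -3.139, 0.003]
ft_force: [0.1, -0.3, -0.4]
grip_width: 0.922
grip_force: 0.0
[ -9.7  -9.3 108.9]
```

```bash
python3 -m crank '[{"tx":0,"ty":0,"tz":0,"turn":0},{"tx":0,"ty":0,"tz":0,"turn":0}]'
python3 - <<'E'
from h import *
print(go((.573,.3315,.038)))
E
python3 -m crank '[{"tx":0,"ty":0,"tz":0,"turn":0},{"tx":0,"ty":0,"tz":0,"turn":0}]'
python3 - <<'E'
from h import *
print(go((.573,.3315,.038)))
E
```

```text
time: 3.2
position: [0.5626, 0.3452, 0.1502]
tool_rot: [-0.005, 3.14, 0.004]
ft_force: [-0.2, -0.0, 0.4]
grip_width: 0.919
grip_force: 0.0
[-10.2 -14.  112.2]
time: 3.45
position: [0.5634, 0.3431, 0.1492]
tool_rot: [-0.0, 3.141, 0.001]
ft_force: [0.3, 0.8, -0.2]
grip_width: 0.921
grip_force: 0.0
[ -9.5 -11.6 111.2]
```

```bash
python3 -m crank '[{"tx":-9.5,"ty":-11.5,"tz":20,"turn":0},{"tx":-9.5,"ty":-11.5,"tz":45,"turn":0},{"tx":-9.5,"ty":-11.5,"tz":75,"turn":0},{"tx":-9.5,"ty":-11.5,"tz":98,"turn":0},{"tx":-9.5,"ty":-11.5,"tz":111,"turn":0}]' 80 22; python3 -m crank '[{"tx":0,"ty":0,"tz":0,"turn":0},{"tx":0,"ty":0,"tz":0,"turn":0},{"tx":0,"ty":0,"tz":0,"turn":0}]'
python3 - <<'E'
from h import *
print(go((.573,.331,.038)))
E
```

```text
time: 4.08
position: [0.5726, 0.3288, 0.0346]
tool_rot: [-0.003, -3.139, 0.004]
ft_force: [-0.3, -0.2, 0.2]
grip_width: 0.916
grip_force: 0.0
time: 4.45
position: [0.574, 0.3313, 0.0388]
tool_rot: [0.001, 3.14, 0.002]
ft_force: [-0.2, 0.1, 0.0]
grip_width: 0.919
grip_force: 0.0
[ 1.  -0.3  0.8]
```

```bash
python3 -m crank '[{"tx":0,"ty":0,"tz":0,"turn":0},{"tx":0,"ty":0,"tz":0,"turn":0},{"tx":0,"ty":0,"tz":0,"turn":0},{"tx":0,"ty":0,"tz":0,"turn":0},{"tx":0,"ty":0,"tz":0,"turn":0}]' 30 22; python3 -m crank '[{"tx":0,"ty":0,"tz":0,"turn":0},{"tx":0,"ty":0,"tz":0,"turn":0},{"tx":0,"ty":0,"tz":0,"turn":0}]'
```

```text
time: 5.08
position: [0.5731, 0.3311, 0.0376]
tool_rot: [0.001, 3.142, 0.0]
ft_force: [-0.2, -0.3, 0.4]
grip_width: 0.503
grip_force: 22.0
time: 5.45
position: [0.5732, 0.331, 0.0376]
tool_rot: [0.001, 3.142, 0.0]
ft_force: [-0.4, 0.6, -0.3]
grip_width: 0.504
grip_force: 22.0
```

```bash
python3 -m crank '[{"tx":0,"ty":0,"tz":-15,"turn":0},{"tx":0,"ty":0,"tz":-45,"turn":0},{"tx":-3,"ty":-10,"tz":-80,"turn":0},{"tx":-6,"ty":-40,"tz":-110,"turn":0},{"tx":-8,"ty":-85,"tz":-122,"turn":0}]'; python3 -m crank '[{"tx":-2,"ty":-50,"tz":0,"turn":0},{"tx":-5,"ty":-100,"tz":0,"turn":0},{"tx":-8,"ty":-150,"tz":0,"turn":0},{"tx":-11,"ty":-200,"tz":0,"turn":0},{"tx":-14,"ty":-250,"tz":0,"turn":0}]'; python3 -m crank '[{"tx":-3,"ty":-50,"tz":0,"turn":0},{"tx":-6,"ty":-100,"tz":0,"turn":0},{"tx":-8,"ty":-150,"tz":0,"turn":0},{"tx":-9.5,"ty":-195,"tz":0,"turn":0},{"tx":-9.5,"ty":-225,"tz":0,"turn":0}]'; python3 -m crank '[{"tx":0,"ty":-9,"tz":0,"turn":0},{"tx":0,"ty":-9,"tz":0,"turn":0},{"tx":0,"ty":-9,"tz":0,"turn":0},{"tx":0,"ty":-9,"tz":0,"turn":0}]'
python3 - <<'E'
from h import *
print(go((.6047,-.238,.044)))
E
```

```text
time: 6.08
position: [0.5821, 0.247, 0.1631]
tool_rot: [-0.003, 3.137, 0.004]
ft_force: [0.8, -0.5, -1.1]
grip_width: 0.499
grip_force: 22.0
time: 6.7
position: [0.595, -0.0059, 0.1608]
tool_rot: [0.001, 3.14, 0.0]
ft_force: [0.5, 0.3, -0.5]
grip_width: 0.498
grip_force: 22.0
time: 7.32
position: [0.6037, -0.2324, 0.1607]
tool_rot: [0.005, 3.141, -0.002]
ft_force: [-0.3, -0.3, -1.4]
grip_width: 0.499
grip_force: 22.0
time: 7.82
position: [0.6048, -0.2362, 0.1596]
tool_rot: [-0.003, 3.141, 0.001]
ft_force: [-0.2, 0.4, 0.5]
grip_width: 0.5
grip_force: 22.0
[ 1.000e-01 -1.900e+00  1.156e+02]
```

```bash
python3 -m crank '[{"tx":0,"ty":-2,"tz":25,"turn":0},{"tx":0,"ty":-2,"tz":60,"turn":0},{"tx":0,"ty":-2,"tz":90,"turn":0},{"tx":0,"ty":-2,"tz":107,"turn":0},{"tx":0,"ty":-2,"tz":113,"turn":0}]'; python3 -m crank '[{"tx":0,"ty":0,"tz":2,"turn":0},{"tx":0,"ty":0,"tz":4,"turn":0},{"tx":0,"ty":0,"tz":4,"turn":0},{"tx":0,"ty":0,"tz":4,"turn":0}]';  python3 -m crank '[{"tx":0,"ty":0,"tz":0,"turn":0},{"tx":0,"ty":0,"tz":0,"turn":0},{"tx":0,"ty":0,"tz":0,"turn":0},{"tx":0,"ty":0,"tz":0,"turn":0}]' 62
```

```text
time: 8.45
position: [0.6042, -0.2394, 0.0458]
tool_rot: [0.0, -3.141, -0.001]
ft_force: [0.3, 0.2, 0.1]
grip_width: 0.5
grip_force: 22.0
time: 8.95
position: [0.6047, -0.2402, 0.0431]
tool_rot: [0.001, 3.141, -0.0]
ft_force: [-0.4, -0.0, -0.6]
grip_width: 0.5
grip_force: 22.0
time: 9.45
position: [0.6044, -0.2401, 0.0426]
tool_rot: [0.001, 3.141, 0.0]
ft_force: [-0.1, -0.4, -0.8]
grip_width: 0.702
grip_force: 0.0
```

Next is the blue pot. I'll lift, move back over it and re-measure.

```bash
python3 -m crank '[{"tx":0,"ty":0,"tz":-25,"turn":0},{"tx":0,"ty":0,"tz":-65,"turn":0},{"tx":5,"ty":10,"tz":-105,"turn":0},{"tx":10,"ty":55,"tz":-117,"turn":0},{"tx":15,"ty":110,"tz":-117,"turn":0}]'; python3 -m crank '[{"tx":5,"ty":58,"tz":0,"turn":0},{"tx":10,"ty":116,"tz":0,"turn":0},{"tx":15,"ty":174,"tz":0,"turn":0},{"tx":20,"ty":225,"tz":0,"turn":0},{"tx":25,"ty":260,"tz":0,"turn":0}]'
python3 - <<'E'
from h import *
for c in ['top','side']:
    im,W=cloud(c)
    for k,v in list(POTS.items())[1:]+[('lavtray',(.605,-.24))]:
        try: print(c,k,pot(W,v,.05))
        except Exception as e: print(c,k,'none')
    m=blue(im)&(abs(W[...,0]-.575)<.12)&(abs(W[...,1]+.165)<.14)&(W[...,2]>.008)&(W[...,2]<.025)&(W[...,0]>.49); print('tray',rect(W[m]))
E
python3 -m crank '[{"tx":0,"ty":60,"tz":0,"turn":0},{"tx":12,"ty":80,"tz":0,"turn":0},{"tx":17,"ty":80,"tz":0,"turn":0},{"tx":17,"ty":80,"tz":0,"turn":0},{"tx":17,"ty":80,"tz":0,"turn":0}]' 80;python3 - <<'E'
from h import *
print(go((.5475,.21,.038)))
E
```

```text
time: 10.07
position: [0.59, -0.1307, 0.1615]
tool_rot: [0.006, 3.138, -0.001]
ft_force: [0.9, 0.5, -0.6]
grip_width: 0.713
grip_force: 0.0
time: 10.7
position: [0.5639, 0.1331, 0.1597]
tool_rot: [-0.004, 3.141, 0.002]
ft_force: [0.5, -0.4, 0.2]
grip_width: 0.712
grip_force: 0.0
top blue (array([0., 0.]), 0.0, np.float64(nan), 0)
top sand (array([0., 0.]), 0.0, np.float64(nan), 0)
top pink (array([0.4498, 0.1038]), 0.022, np.float64(0.0544), 203)
top lavtray (array([ 0.6058, -0.2391]), 0.0222, np.float64(0.0578), 202)
tray (array([ 0.5686, -0.1615]), array([0.2241, 0.1453]), 89.18)
side blue (array([0.5475, 0.2068]), 0.023, np.float64(0.0538), 134)
side sand (array([0.4717, 0.2113]), 0.0235, np.float64(0.0535), 141)
side pink (array([0.4507, 0.1003]), 0.0234, np.float64(0.0538), 172)
side lavtray (array([ 0.6052, -0.2418]), 0.0235, np.float64(0.0587), 286)
tray (array([ 0.5686, -0.1637]), array([0.2286, 0.1512]), 89.08)
time: 11.42
position: [0.5484, 0.2076, 0.1598]
tool_rot: [0.006, 3.141, -0.001]
ft_force: [-0.6, 0.1, -0.2]
grip_width: 0.917
grip_force: 0.0
[  1.    2.5 121.8]
  return _methods._mean(a, axis=axis, dtype=dtype,
  ret = ret.dtype.type(ret / rcount)
```

```bash
python3 -m crank '[{"tx":1,"ty":1,"tz":25,"turn":0},{"tx":1,"ty":1,"tz":60,"turn":0},{"tx":1,"ty":1,"tz":95,"turn":0},{"tx":1,"ty":1,"tz":115,"turn":0},{"tx":1,"ty":1,"tz":122,"turn":0}]'; python3 -m crank '[{"tx":0,"ty":0,"tz":0,"turn":0},{"tx":0,"ty":0,"tz":0,"turn":0}]'; python3 -m crank '[{"tx":0,"ty":0,"tz":0,"turn":0},{"tx":0,"ty":0,"tz":0,"turn":0},{"tx":0,"ty":0,"tz":0,"turn":0},{"tx":0,"ty":0,"tz":0,"turn":0},{"tx":0,"ty":0,"tz":0,"turn":0}]' 30 22; python3 -m crank '[{"tx":0,"ty":0,"tz":0,"turn":0},{"tx":0,"ty":0,"tz":0,"turn":0}]'
```

```text
time: 12.05
position: [0.5463, 0.2092, 0.0362]
tool_rot: [-0.004, -3.14, 0.002]
ft_force: [-0.4, 0.3, 1.0]
grip_width: 0.913
grip_force: 0.0
time: 12.3
position: [0.5476, 0.211, 0.0388]
tool_rot: [0.002, 3.14, 0.001]
ft_force: [-0.2, 0.6, 0.6]
grip_width: 0.916
grip_force: 0.0
time: 12.92
position: [0.5466, 0.211, 0.0376]
tool_rot: [0.001, 3.142, 0.0]
ft_force: [0.4, 0.4, 0.5]
grip_width: 0.501
grip_force: 22.0
time: 13.18
position: [0.5466, 0.211, 0.0376]
tool_rot: [0.001, 3.142, 0.0]
ft_force: [0.1, 0.1, 0.2]
grip_width: 0.5
grip_force: 22.0
```

```bash
python3 -m crank '[{"tx":0,"ty":0,"tz":-15,"turn":0},{"tx":0,"ty":0,"tz":-45,"turn":0},{"tx":0,"ty":0,"tz":-80,"turn":0},{"tx":1,"ty":-15,"tz":-110,"turn":0},{"tx":3,"ty":-50,"tz":-122,"turn":0}]'; python3 -m crank '[{"tx":2,"ty":-50,"tz":0,"turn":0},{"tx":4,"ty":-100,"tz":0,"turn":0},{"tx":6,"ty":-150,"tz":0,"turn":0},{"tx":8,"ty":-200,"tz":0,"turn":0},{"tx":10,"ty":-250,"tz":0,"turn":0}]'; python3 -m crank '[{"tx":1,"ty":-50,"tz":0,"turn":0},{"tx":2,"ty":-100,"tz":0,"turn":0},{"tx":3,"ty":-135,"tz":0,"turn":0},{"tx":3,"ty":-148,"tz":0,"turn":0},{"tx":3,"ty":-148,"tz":0,"turn":0}]'; python3 -m crank '[{"tx":0,"ty":0,"tz":0,"turn":0},{"tx":0,"ty":0,"tz":0,"turn":0}]'
python3 - <<'E'
from h import *
print(go((.5307,-.237,.043)))
E
```

```text
time: 13.8
position: [0.5446, 0.1627, 0.1629]
tool_rot: [-0.005, 3.137, 0.004]
ft_force: [0.1, -0.5, -0.9]
grip_width: 0.501
grip_force: 22.0
time: 14.42
position: [0.5334, -0.0908, 0.1608]
tool_rot: [0.001, 3.14, 0.001]
ft_force: [0.4, 0.1, -0.5]
grip_width: 0.5
grip_force: 22.0
time: 15.05
position: [0.5304, -0.2369, 0.1599]
tool_rot: [0.002, 3.141, 0.001]
ft_force: [-0.3, 0.5, -0.5]
grip_width: 0.497
grip_force: 22.0
time: 15.3
position: [0.5308, -0.2351, 0.1595]
tool_rot: [-0.003, 3.142, 0.001]
ft_force: [0.1, -1.1, -0.6]
grip_width: 0.499
grip_force: 22.0
[ 1.000e-01 -2.000e+00  1.165e+02]
```

Descend and release, then go to sand (about .4708,.2135).

```bash
python3 -m crank '[{"tx":0,"ty":-2,"tz":25,"turn":0},{"tx":0,"ty":-2,"tz":60,"turn":0},{"tx":0,"ty":-2,"tz":90,"turn":0},{"tx":0,"ty":-2,"tz":107,"turn":0},{"tx":0,"ty":-2,"tz":113,"turn":0}]'; python3 -m crank '[{"tx":0,"ty":0,"tz":2,"turn":0},{"tx":0,"ty":0,"tz":4,"turn":0},{"tx":0,"ty":0,"tz":4,"turn":0},{"tx":0,"ty":0,"tz":4,"turn":0}]';  python3 -m crank '[{"tx":0,"ty":0,"tz":0,"turn":0},{"tx":0,"ty":0,"tz":0,"turn":0},{"tx":0,"ty":0,"tz":0,"turn":0},{"tx":0,"ty":0,"tz":0,"turn":0}]' 62
python3 -m crank '[{"tx":0,"ty":0,"tz":-25,"turn":0},{"tx":0,"ty":0,"tz":-65,"turn":0},{"tx":5,"ty":10,"tz":-105,"turn":0},{"tx":10,"ty":55,"tz":-117,"turn":0},{"tx":15,"ty":110,"tz":-117,"turn":0}]'; python3 -m crank '[{"tx":5,"ty":58,"tz":0,"turn":0},{"tx":12,"ty":116,"tz":0,"turn":0},{"tx":20,"ty":174,"tz":0,"turn":0},{"tx":28,"ty":225,"tz":0,"turn":0},{"tx":35,"ty":260,"tz":0,"turn":0}]'
python3 - <<'E'
from h import *
for c in ['top','side']:
    im,W=cloud(c)
    for k,v in list(POTS.items())[2:]+[('lavtray',(.605,-.24)),('bluetray',(.53,-.237))]:
        try: print(c,k,pot(W,v,.035))
        except Exception as e: print(c,k,'none')
E
python3 -m crank '[{"tx":5,"ty":55,"tz":0,"turn":0},{"tx":10,"ty":80,"tz":0,"turn":0},{"tx":10,"ty":80,"tz":0,"turn":0},{"tx":10,"ty":80,"tz":0,"turn":0},{"tx":10,"ty":80,"tz":0,"turn":0}]' 80;python3 - <<'E'
from h import *
print(go((.4708,.2135,.038)))
E
```

```text
time: 15.92
position: [0.5302, -0.2384, 0.0458]
tool_rot: [0.0, -3.141, -0.001]
ft_force: [0.6, 0.0, -0.6]
grip_width: 0.5
grip_force: 22.0
time: 16.42
position: [0.5306, -0.2392, 0.043]
tool_rot: [0.001, 3.141, -0.0]
ft_force: [0.3, -0.1, -0.9]
grip_width: 0.498
grip_force: 22.0
time: 16.92
position: [0.5303, -0.2391, 0.0426]
tool_rot: [0.001, 3.142, 0.0]
ft_force: [-1.1, -0.1, -0.3]
grip_width: 0.707
grip_force: 0.0
time: 17.55
position: [0.5161, -0.1293, 0.1613]
tool_rot: [0.006, 3.138, -0.001]
ft_force: [0.3, 1.1, -0.0]
grip_width: 0.713
grip_force: 0.0
time: 18.18
position: [0.4798, 0.1337, 0.1597]
tool_rot: [-0.003, 3.141, 0.001]
ft_force: [0.1, 0.0, -0.1]
grip_width: 0.717
grip_force: 0.0
top sand (array([0., 0.]), 0.0, np.float64(nan), 0)
top pink (array([0., 0.]), 0.0, np.float64(nan), 0)
top lavtray (array([ 0.6057, -0.2391]), 0.022, np.float64(0.0582), 205)
top bluetray (array([ 0.5311, -0.2395]), 0.0236, np.float64(0.058), 205)
side sand (array([0.4717, 0.2121]), 0.0243, np.float64(0.0535), 140)
side pink (array([0.4496, 0.1021]), 0.0232, np.float64(0.0543), 172)
side lavtray (array([ 0.6054, -0.2428]), 0.0234, np.float64(0.0587), 279)
side bluetray (array([ 0.5313, -0.2422]), 0.024, np.float64(0.0589), 312)
time: 18.9
position: [0.4712, 0.2091, 0.1596]
tool_rot: [0.006, 3.141, -0.001]
ft_force: [0.8, 0.2, -0.6]
grip_width: 0.919
grip_force: 0.0
[  0.4   4.5 121.6]
  return _methods._mean(a, axis=axis, dtype=dtype,
  ret = ret.dtype.type(ret / rcount)
```

```bash
python3 -m crank '[{"tx":0,"ty":2.5,"tz":25,"turn":0},{"tx":0,"ty":2.5,"tz":60,"turn":0},{"tx":0,"ty":2.5,"tz":95,"turn":0},{"tx":0,"ty":2.5,"tz":115,"turn":0},{"tx":0,"ty":2.5,"tz":122,"turn":0}]'; python3 -m crank '[{"tx":0,"ty":0,"tz":0,"turn":0},{"tx":0,"ty":0,"tz":0,"turn":0}]'; python3 -m crank '[{"tx":0,"ty":0,"tz":0,"turn":0},{"tx":0,"ty":0,"tz":0,"turn":0},{"tx":0,"ty":0,"tz":0,"turn":0},{"tx":0,"ty":0,"tz":0,"turn":0},{"tx":0,"ty":0,"tz":0,"turn":0}]' 30 22; python3 -m crank '[{"tx":0,"ty":0,"tz":0,"turn":0},{"tx":0,"ty":0,"tz":0,"turn":0}]'
python3 -m crank '[{"tx":0,"ty":0,"tz":-15,"turn":0},{"tx":0,"ty":0,"tz":-45,"turn":0},{"tx":0,"ty":0,"tz":-80,"turn":0},{"tx":-5,"ty":-15,"tz":-110,"turn":0},{"tx":-20,"ty":-45,"tz":-122,"turn":0}]'; python3 -m crank '[{"tx":-22,"ty":-45,"tz":0,"turn":0},{"tx":-44,"ty":-90,"tz":0,"turn":0},{"tx":-66,"ty":-135,"tz":0,"turn":0},{"tx":-88,"ty":-180,"tz":0,"turn":0},{"tx":-105,"ty":-220,"tz":0,"turn":0}]'; python3 -m crank '[{"tx":-10,"ty":-32,"tz":0,"turn":0},{"tx":-10.5,"ty":-38,"tz":0,"turn":0},{"tx":-10.5,"ty":-38,"tz":0,"turn":0},{"tx":-10.5,"ty":-38,"tz":0,"turn":0},{"tx":-10.5,"ty":-38,"tz":0,"turn":0}]'
python3 - <<'E'
from h import *
print(go((.6065,-.089,.043)))
E
```

```text
time: 19.52
position: [0.4702, 0.2119, 0.0364]
tool_rot: [-0.004, -3.14, 0.002]
ft_force: [-0.8, -0.3, 0.1]
grip_width: 0.921
grip_force: 0.0
time: 19.77
position: [0.4715, 0.2137, 0.0387]
tool_rot: [0.002, 3.14, 0.002]
ft_force: [-0.2, 0.9, 1.1]
grip_width: 0.918
grip_force: 0.0
time: 20.4
position: [0.4706, 0.2136, 0.0376]
tool_rot: [0.001, 3.141, 0.0]
ft_force: [-0.5, 0.4, 0.1]
grip_width: 0.496
grip_force: 22.0
time: 20.65
position: [0.4706, 0.2136, 0.0376]
tool_rot: [0.001, 3.142, 0.0]
ft_force: [-0.7, -0.1, 0.2]
grip_width: 0.496
grip_force: 22.0
time: 21.28
position: [0.4913, 0.1698, 0.1628]
tool_rot: [-0.004, 3.138, 0.004]
ft_force: [1.1, 0.0, -0.6]
grip_width: 0.499
grip_force: 22.0
time: 21.9
position: [0.5961, -0.0537, 0.1606]
tool_rot: [0.002, 3.141, -0.0]
ft_force: [1.4, 0.1, -1.9]
grip_width: 0.5
grip_force: 22.0
time: 22.52
position: [0.6059, -0.0879, 0.1597]
tool_rot: [-0.003, 3.142, 0.001]
ft_force: [-0.9, -0.7, -1.1]
grip_width: 0.5
grip_force: 22.0
[ -0.6  -1.2 116.7]
```

```bash
python3 -m crank '[{"tx":0,"ty":0,"tz":25,"turn":0},{"tx":0,"ty":0,"tz":60,"turn":0},{"tx":0,"ty":0,"tz":90,"turn":0},{"tx":0,"ty":0,"tz":107,"turn":0},{"tx":0,"ty":0,"tz":113,"turn":0}]'; python3 -m crank '[{"tx":0,"ty":0,"tz":2,"turn":0},{"tx":0,"ty":0,"tz":4,"turn":0},{"tx":0,"ty":0,"tz":4,"turn":0},{"tx":0,"ty":0,"tz":4,"turn":0}]';  python3 -m crank '[{"tx":0,"ty":0,"tz":0,"turn":0},{"tx":0,"ty":0,"tz":0,"turn":0},{"tx":0,"ty":0,"tz":0,"turn":0},{"tx":0,"ty":0,"tz":0,"turn":0}]' 62
python3 -m crank '[{"tx":0,"ty":0,"tz":-25,"turn":0},{"tx":0,"ty":0,"tz":-65,"turn":0},{"tx":5,"ty":5,"tz":-105,"turn":0},{"tx":35,"ty":45,"tz":-117,"turn":0},{"tx":70,"ty":90,"tz":-117,"turn":0}]'; python3 -m crank '[{"tx":40,"ty":45,"tz":0,"turn":0},{"tx":75,"ty":85,"tz":0,"turn":0},{"tx":86,"ty":103,"tz":0,"turn":0},{"tx":86,"ty":103,"tz":0,"turn":0},{"tx":86,"ty":103,"tz":0,"turn":0}]' 80
python3 - <<'E'
from h import *
for c in ['top','side']:
    im,W=cloud(c)
    for k,v in list(POTS.items())[3:]+[('lavtray',(.605,-.24)),('bluetray',(.53,-.237)),('sandtray',(.606,-.09))]:
        try: print(c,k,pot(W,v,.035))
        except Exception as e: print(c,k,'none')
print(go((.4497,.1025,.038)))
E
```

```text
time: 23.15
position: [0.6055, -0.0891, 0.0458]
tool_rot: [0.0, -3.14, -0.0]
ft_force: [0.1, -0.1, -1.0]
grip_width: 0.499
grip_force: 22.0
time: 23.65
position: [0.6063, -0.0897, 0.0431]
tool_rot: [0.001, 3.141, 0.0]
ft_force: [0.8, 0.2, -0.6]
grip_width: 0.5
grip_force: 22.0
time: 24.15
position: [0.606, -0.0896, 0.0426]
tool_rot: [0.001, 3.141, 0.0]
ft_force: [0.7, 0.5, -0.1]
grip_width: 0.708
grip_force: 0.0
time: 24.78
position: [0.5365, 0.0007, 0.1612]
tool_rot: [0.004, 3.138, 0.0]
ft_force: [0.9, 1.3, -0.2]
grip_width: 0.712
grip_force: 0.0
time: 25.4
position: [0.4508, 0.1023, 0.1598]
tool_rot: [0.003, 3.141, -0.001]
ft_force: [-0.3, -0.1, 0.4]
grip_width: 0.919
grip_force: 0.0
top pink (array([0., 0.]), 0.0, np.float64(nan), 0)
top lavtray (array([ 0.6053, -0.2393]), 0.0221, np.float64(0.0578), 204)
top bluetray (array([ 0.5325, -0.2394]), 0.023, np.float64(0.0581), 208)
top sandtray (array([ 0.6066, -0.0888]), 0.0229, np.float64(0.0583), 195)
side pink (array([0.4485, 0.1021]), 0.0235, np.float64(0.0543), 171)
side lavtray (array([ 0.6053, -0.2425]), 0.0233, np.float64(0.0587), 286)
side bluetray (array([ 0.5324, -0.2421]), 0.0231, np.float64(0.0585), 308)
side sandtray (array([ 0.604 , -0.0905]), 0.0256, np.float64(0.0579), 226)
[  1.1   0.4 121.6]
  return _methods._mean(a, axis=axis, dtype=dtype,
  ret = ret.dtype.type(ret / rcount)
```

```bash
python3 -m crank '[{"tx":0,"ty":0,"tz":25,"turn":0},{"tx":0,"ty":0,"tz":60,"turn":0},{"tx":0,"ty":0,"tz":95,"turn":0},{"tx":0,"ty":0,"tz":115,"turn":0},{"tx":0,"ty":0,"tz":122,"turn":0}]'; python3 -m crank '[{"tx":0,"ty":0,"tz":0,"turn":0},{"tx":0,"ty":0,"tz":0,"turn":0}]'; python3 -m crank '[{"tx":0,"ty":0,"tz":0,"turn":0},{"tx":0,"ty":0,"tz":0,"turn":0},{"tx":0,"ty":0,"tz":0,"turn":0},{"tx":0,"ty":0,"tz":0,"turn":0},{"tx":0,"ty":0,"tz":0,"turn":0}]' 30 22; python3 -m crank '[{"tx":0,"ty":0,"tz":0,"turn":0},{"tx":0,"ty":0,"tz":0,"turn":0}]'
python3 -m crank '[{"tx":0,"ty":0,"tz":-15,"turn":0},{"tx":0,"ty":0,"tz":-45,"turn":0},{"tx":0,"ty":0,"tz":-80,"turn":0},{"tx":-5,"ty":-15,"tz":-110,"turn":0},{"tx":-20,"ty":-45,"tz":-122,"turn":0}]'; python3 -m crank '[{"tx":-20,"ty":-45,"tz":0,"turn":0},{"tx":-40,"ty":-90,"tz":0,"turn":0},{"tx":-55,"ty":-130,"tz":0,"turn":0},{"tx":-63,"ty":-147,"tz":0,"turn":0},{"tx":-63,"ty":-147,"tz":0,"turn":0}]'; python3 -m crank '[{"tx":0,"ty":0,"tz":0,"turn":0},{"tx":0,"ty":0,"tz":0,"turn":0},{"tx":0,"ty":0,"tz":0,"turn":0}]'
python3 - <<'E'
from h import *
print(go((.5325,-.088,.043)))
E
```

```text
time: 26.12
position: [0.4496, 0.1022, 0.0362]
tool_rot: [-0.004, -3.139, 0.002]
ft_force: [-0.7, -0.2, 0.5]
grip_width: 0.922
grip_force: 0.0
time: 26.38
position: [0.451, 0.1035, 0.0385]
tool_rot: [0.002, 3.14, 0.001]
ft_force: [0.4, -0.5, 0.2]
grip_width: 0.919
grip_force: 0.0
time: 27.0
position: [0.45, 0.1035, 0.0376]
tool_rot: [0.001, 3.142, 0.0]
ft_force: [-0.7, 0.1, 0.6]
grip_width: 0.496
grip_force: 22.0
time: 27.25
position: [0.4501, 0.1035, 0.0376]
tool_rot: [0.001, 3.142, 0.0]
ft_force: [0.6, 0.0, 0.7]
grip_width: 0.503
grip_force: 22.0
time: 27.88
position: [0.471, 0.0594, 0.1626]
tool_rot: [-0.004, 3.138, 0.003]
ft_force: [0.4, 0.2, -0.9]
grip_width: 0.499
grip_force: 22.0
time: 28.5
position: [0.533, -0.0902, 0.1602]
tool_rot: [0.006, 3.141, -0.001]
ft_force: [-0.5, 0.4, -1.4]
grip_width: 0.495
grip_force: 22.0
time: 28.88
position: [0.5328, -0.0876, 0.1597]
tool_rot: [-0.002, 3.141, 0.001]
ft_force: [-0.4, -0.3, -1.0]
grip_width: 0.497
grip_force: 22.0
[  0.3  -0.5 116.7]
```

```bash
python3 -m crank '[{"tx":0,"ty":0,"tz":25,"turn":0},{"tx":0,"ty":0,"tz":60,"turn":0},{"tx":0,"ty":0,"tz":90,"turn":0},{"tx":0,"ty":0,"tz":107,"turn":0},{"tx":0,"ty":0,"tz":113,"turn":0}]'; python3 -m crank '[{"tx":0,"ty":0,"tz":2,"turn":0},{"tx":0,"ty":0,"tz":4,"turn":0},{"tx":0,"ty":0,"tz":4,"turn":0},{"tx":0,"ty":0,"tz":4,"turn":0}]';  python3 -m crank '[{"tx":0,"ty":0,"tz":0,"turn":0},{"tx":0,"ty":0,"tz":0,"turn":0},{"tx":0,"ty":0,"tz":0,"turn":0},{"tx":0,"ty":0,"tz":0,"turn":0}]' 62
python3 -m crank '[{"tx":0,"ty":0,"tz":-25,"turn":0},{"tx":0,"ty":0,"tz":-65,"turn":0},{"tx":0,"ty":0,"tz":-105,"turn":0},{"tx":40,"ty":5,"tz":-117,"turn":0},{"tx":85,"ty":10,"tz":-117,"turn":0}]';  python3 -m crank '[{"tx":0,"ty":50,"tz":0,"turn":0},{"tx":0,"ty":100,"tz":0,"turn":0},{"tx":0,"ty":140,"tz":0,"turn":0},{"tx":0,"ty":160,"tz":0,"turn":0},{"tx":0,"ty":160,"tz":0,"turn":0}]' 60
python3 - <<'E'
from h import *
for c in ['top','side']:
    im,W=cloud(c)
    x,y,z=W[...,0],W[...,1],W[...,2]
    for k,v in [('lav',(.605,-.24)),('blue',(.53,-.237)),('sand',(.606,-.09)),('pink',(.533,-.09))]:
        print(c,k,pot(W,v,.035))
    b=blue(im)
    m=b&(abs(x-.575)<.12)&(abs(y+.165)<.14)&(z>.008)&(z<.025)&(x>.49); print('tray',rect(W[m]))
    m=b&(x<.49)&(x>.4)&(abs(y+.165)<.06)&(z>.02); print('fin',rect(W[m]))
    m=(abs(x-.765)<.12)&(y>-.31)&(y<-.02)&(z>.076)&(z<.09)
    print('warmer',rect(W[m]))
    cv2.imwrite(f'pics/{c}1.png',im[...,::-1])
print(go((.4485,-.161,.038)))
E
```

```text
time: 29.5
position: [0.5326, -0.0883, 0.0459]
tool_rot: [-0.0, -3.141, -0.0]
ft_force: [-0.3, -0.3, -1.2]
grip_width: 0.502
grip_force: 22.0
time: 30.0
position: [0.5332, -0.0886, 0.043]
tool_rot: [0.001, 3.141, 0.0]
ft_force: [0.5, 0.5, -1.2]
grip_width: 0.499
grip_force: 22.0
time: 30.5
position: [0.533, -0.0886, 0.0426]
tool_rot: [0.001, 3.141, 0.0]
ft_force: [-0.0, -0.0, -0.7]
grip_width: 0.704
grip_force: 0.0
time: 31.12
position: [0.4482, -0.0787, 0.1609]
tool_rot: [0.001, 3.139, -0.001]
ft_force: [-0.3, -0.6, -0.3]
grip_width: 0.713
grip_force: 0.0
time: 31.75
position: [0.4478, 0.0828, 0.1596]
tool_rot: [-0.004, 3.142, 0.0]
ft_force: [0.2, -0.3, 0.8]
grip_width: 0.693
grip_force: 0.0
top lav (array([ 0.6058, -0.2393]), 0.022, np.float64(0.0581), 201)
top blue (array([ 0.5316, -0.24  ]), 0.0234, np.float64(0.0582), 207)
top sand (array([ 0.6066, -0.0893]), 0.0229, np.float64(0.0583), 195)
top pink (array([ 0.5336, -0.0874]), 0.0227, np.float64(0.0579), 199)
tray (array([ 0.5691, -0.161 ]), array([0.2237, 0.1456]), 89.01)
fin (array([ 0.4489, -0.1585]), array([0.0332, 0.011 ]), 0.58)
warmer (array([ 0.769 , -0.1501]), array([0.1675, 0.2594]), 1.29)
side lav (array([ 0.6055, -0.2435]), 0.0235, np.float64(0.0586), 289)
side blue (array([ 0.5296, -0.2429]), 0.0244, np.float64(0.0588), 306)
side sand (array([ 0.6054, -0.0903]), 0.0242, np.float64(0.0583), 223)
side pink (array([ 0.5317, -0.0898]), 0.0245, np.float64(0.0583), 241)
tray (array([ 0.5685, -0.1642]), array([0.229 , 0.1515]), 89.12)
fin (array([ 0.4481, -0.1633]), array([0.0353, 0.0144]), 0.26)
warmer (array([ 0.7684, -0.152 ]), array([0.1703, 0.2638]), 0.6)
[  -0.8 -241.4  121.7]
```

View pics/side1.png

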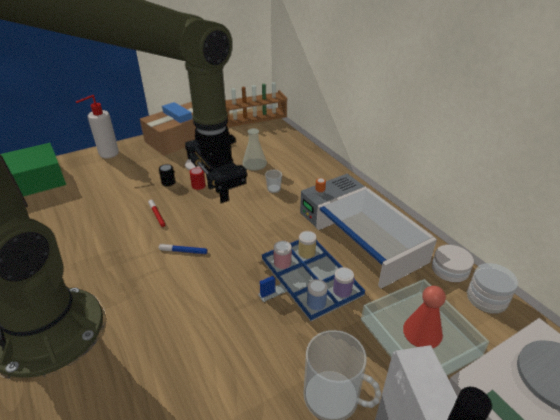

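All four pots are upright in corner cells, at (283,255), (307,243), (317,293) and (344,282), and no mint pot is in view. Next I grip the fin.

```bash
python3 -m crank '[{"tx":0,"ty":-55,"tz":0,"turn":0},{"tx":0,"ty":-110,"tz":0,"turn":0},{"tx":0,"ty":-165,"tz":0,"turn":0},{"tx":0,"ty":-215,"tz":0,"turn":0},{"tx":-0.5,"ty":-243,"tz":0,"turn":0}]'; python3 -m crank '[{"tx":0,"ty":0,"tz":0,"turn":0},{"tx":0,"ty":0,"tz":40,"turn":0},{"tx":0,"ty":0,"tz":80,"turn":0},{"tx":0,"ty":0,"tz":110,"turn":0},{"tx":0,"ty":0,"tz":119,"turn":0}]'; python3 -m crank '[{"tx":0,"ty":0,"tz":0,"turn":0},{"tx":0,"ty":0,"tz":0,"turn":0},{"tx":0,"ty":0,"tz":0,"turn":0}]'
python3 - <<'E'
from h import *
print(go((.4485,-.161,.040)))
E
```

```text
time: 32.48
position: [0.4471, -0.1662, 0.1598]
tool_rot: [0.011, 3.141, -0.001]
ft_force: [-0.1, 0.7, 0.7]
grip_width: 0.689
grip_force: 0.0
time: 33.1
position: [0.4467, -0.1608, 0.0389]
tool_rot: [-0.001, -3.138, -0.001]
ft_force: [0.3, 0.4, 0.2]
grip_width: 0.686
grip_force: 0.0
time: 33.48
position: [0.4493, -0.1616, 0.0417]
tool_rot: [0.001, 3.139, 0.0]
ft_force: [-0.0, -0.1, 1.1]
grip_width: 0.691
grip_force: 0.0
[0.8 0.6 1.7]
```

```bash
python3 -m crank '[{"tx":0,"ty":0,"tz":0,"turn":0},{"tx":0,"ty":0,"tz":0,"turn":0},{"tx":0,"ty":0,"tz":0,"turn":0},{"tx":0,"ty":0,"tz":0,"turn":0},{"tx":0,"ty":0,"tz":0,"turn":0}]' 5 12;  python3 -m crank '[{"tx":0,"ty":0,"tz":0,"turn":0},{"tx":0,"ty":0,"tz":0,"turn":0},{"tx":0,"ty":0,"tz":0,"turn":0}]' 5 30
python3 - <<'E'
from h import *
for c in ['top','side']:
    im,W=cloud(c)
    x,y,z=W[...,0],W[...,1],W[...,2]
    b=blue(im)
    m=b&(abs(x-.575)<.12)&(abs(y+.165)<.14)&(z>.008)&(z<.025)&(x>.49); print('tray',rect(W[m]))
E
```

```text
time: 34.1
position: [0.4483, -0.1615, 0.0405]
tool_rot: [-0.001, -3.142, -0.0]
ft_force: [-0.1, 0.6, 0.0]
grip_width: 0.204
grip_force: 0.0
time: 34.48
position: [0.4483, -0.1613, 0.0405]
tool_rot: [-0.001, -3.141, -0.001]
ft_force: [-0.3, 1.0, 0.5]
grip_width: 0.132
grip_force: 30.0
tray (array([ 0.569 , -0.1614]), array([0.2235, 0.1461]), 89.24)
tray (array([ 0.5688, -0.1651]), array([0.2269, 0.1498]), 89.1)
```

```bash
python3 -m crank '[{"tx":-3,"ty":0.5,"tz":0,"turn":-0.05},{"tx":-8,"ty":2,"tz":0,"turn":-0.1},{"tx":-14,"ty":4,"tz":0,"turn":-0.2},{"tx":-20,"ty":6,"tz":0,"turn":-0.3},{"tx":-26,"ty":7,"tz":0,"turn":-0.35}]';  python3 -m crank '[{"tx":-3,"ty":0,"tz":0,"turn":0},{"tx":-5,"ty":0,"tz":0,"turn":0},{"tx":-5,"ty":0,"tz":0,"turn":0}]'
python3 - <<'E'
from h import *
for c in ['top','side']:
    im,W=cloud(c)
    x,y,z=W[...,0],W[...,1],W[...,2]
    b=blue(im)
    m=b&(abs(x-.6)<.12)&(abs(y+.165)<.14)&(z>.008)&(z<.025)&(x>.515); print('tray',rect(W[m]))
    m=(abs(x-.765)<.12)&(y>-.31)&(y<-.02)&(z>.076)&(z<.09)
    print('warmer',rect(W[m]))
    if c=='side': cv2.imwrite(f'pics/side2.png',cv2.resize(im[150:350,200:460],None,fx=3,fy=3)[...,::-1])
print(ctrl.mark_of('top','tray')[:1],ctrl.mark_of('side','warmer')[:1])
E
```

```text
time: 35.2
position: [0.4716, -0.1565, 0.0405]
tool_rot: [0.044, -3.136, 0.001]
ft_force: [-9.7, -2.9, 9.3]
grip_width: 0.133
grip_force: 30.0
time: 35.58
position: [0.4761, -0.1561, 0.0405]
tool_rot: [0.045, -3.135, 0.0]
ft_force: [-10.6, -1.4, 9.8]
grip_width: 0.13
grip_force: 30.0
tray (array([ 0.5963, -0.1538]), array([0.1458, 0.2224]), 1.21)
warmer (array([ 0.7691, -0.15  ]), array([0.1675, 0.2594]), 1.28)
tray (array([ 0.5966, -0.1709]), array([0.1521, 0.198 ]), 1.11)
warmer (array([ 0.768 , -0.1512]), array([0.1715, 0.2639]), 1.04)
[{'xyz': [0.5979, -0.153, -0.0006], 'confidence': 0.66}] [{'xyz': [0.7629, -0.1494, 0.0003], 'confidence': 0.76}]
```

View pics/side2.png

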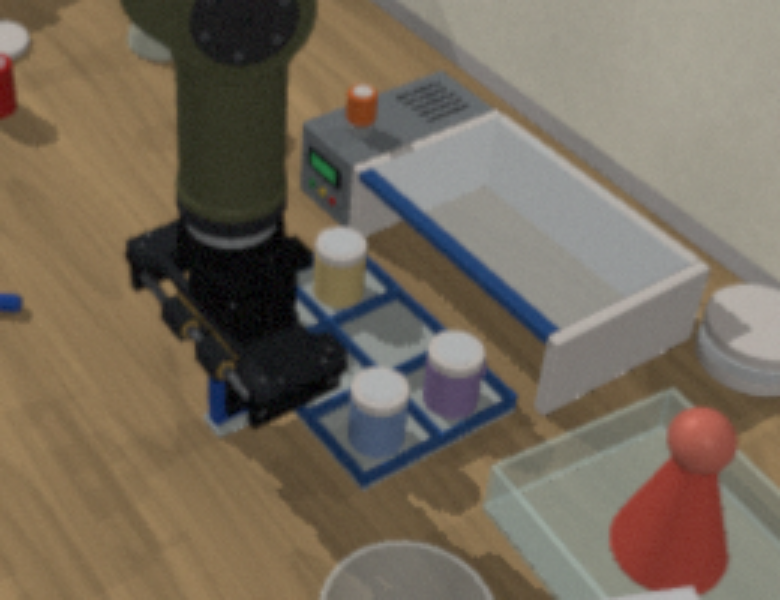

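```bash
python3 -m crank '[{"tx":-5,"ty":0,"tz":0,"turn":0},{"tx":-13,"ty":0,"tz":0,"turn":0},{"tx":-22,"ty":0,"tz":0,"turn":0},{"tx":-31,"ty":0,"tz":0,"turn":0},{"tx":-40,"ty":0,"tz":0,"turn":0}]';  python3 -m crank '[{"tx":-9,"ty":0,"tz":0,"turn":0},{"tx":-18,"ty":0,"tz":0,"turn":0},{"tx":-27,"ty":0,"tz":0,"turn":0},{"tx":-36,"ty":0,"tz":0,"turn":0},{"tx":-45,"ty":0,"tz":0,"turn":0}]';python3 -m crank '[{"tx":-9,"ty":0,"tz":0,"turn":0},{"tx":-18,"ty":0,"tz":0,"turn":0},{"tx":-27,"ty":0,"tz":0,"turn":0},{"tx":-35,"ty":0,"tz":0,"turn":0},{"tx":-40,"ty":0,"tz":0,"turn":0}]'; python3 -m crank '[{"tx":-4,"ty":0,"tz":0,"turn":0},{"tx":-8,"ty":0,"tz":0,"turn":0},{"tx":-12,"ty":0,"tz":0,"turn":0},{"tx":-15,"ty":0,"tz":0,"turn":0},{"tx":-18,"ty":0,"tz":0,"turn":0}]'
python3 - <<'E'
from h import *
for c in ['top','side']:
    im,W=cloud(c)
    x,y,z=W[...,0],W[...,1],W[...,2]
    b=blue(im)
    m=b&(x<.67)&(x>.56)&(abs(y+.15)<.04)&(z>.02); print('fin',rect(W[m]),m.sum())
    cv2.imwrite(f'pics/{c}3.png',cv2.resize(im[80:220,230:430] if c=='top' else im[150:350,200:460],None,fx=3,fy=3)[...,::-1])
    m=(abs(x-.73)<.06)&(abs(y+.15)<.12)&(z<.0252)&(z>.008); print(rect(W[m&b]),(m&b).sum())
E
```

```text
time: 36.4
position: [0.5155, -0.1545, 0.0405]
tool_rot: [0.046, -3.133, -0.001]
ft_force: [-12.3, 0.3, 11.9]
grip_width: 0.133
grip_force: 30.0
time: 37.02
position: [0.5608, -0.1532, 0.0405]
tool_rot: [0.046, -3.133, -0.0]
ft_force: [-11.2, -0.0, 11.2]
grip_width: 0.135
grip_force: 30.0
time: 37.65
position: [0.6012, -0.152, 0.0405]
tool_rot: [0.046, -3.134, 0.0]
ft_force: [-10.0, -0.4, 9.1]
grip_width: 0.135
grip_force: 30.0
time: 38.28
position: [0.6189, -0.1516, 0.0405]
tool_rot: [0.046, -3.134, 0.0]
ft_force: [-9.3, -0.8, 9.3]
grip_width: 0.135
grip_force: 30.0
fin (array([0., 0.]), array([0., 0.]), 0.0) 0
(array([ 0.6807, -0.0747]), array([0.0206, 0.0731]), 0.83) 11
fin (array([ 0.617 , -0.1639]), array([0.0678, 0.0505]), 0.06) 126
(array([ 0.6917, -0.2261]), array([0.0792, 0.0421]), 87.35) 76
```

View pics/top3.png

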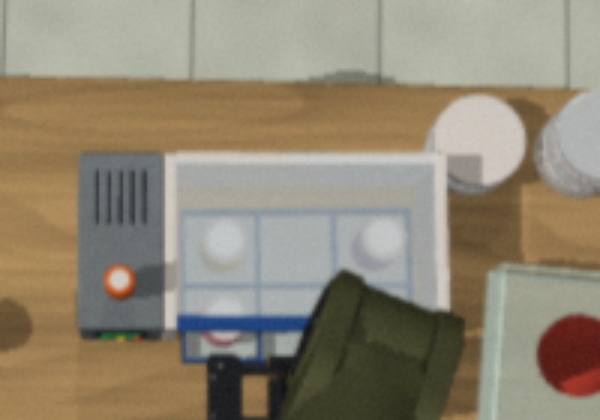

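The top crop shows the tray square inside the chamber with all pots upright and about 27 mm still to go. I'll ease in the rest while watching the force.

```bash
python3 -m crank '[{"tx":-4,"ty":0,"tz":0,"turn":0},{"tx":-8,"ty":0,"tz":0,"turn":0},{"tx":-12,"ty":0,"tz":0,"turn":0},{"tx":-15,"ty":0,"tz":0,"turn":0},{"tx":-18,"ty":0,"tz":0,"turn":0}]'; python3 -m crank '[{"tx":-2,"ty":0,"tz":0,"turn":0},{"tx":-3.5,"ty":0,"tz":0,"turn":0},{"tx":-5,"ty":0,"tz":0,"turn":0}]';python3 -m crank '[{"tx":-1,"ty":0,"tz":0,"turn":0},{"tx":-2,"ty":0,"tz":0,"turn":0}]'
```

```text
time: 39.0
position: [0.637, -0.1511, 0.0405]
tool_rot: [0.046, -3.134, 0.001]
ft_force: [-8.5, -0.1, 8.2]
grip_width: 0.136
grip_force: 30.0
time: 39.38
position: [0.642, -0.1509, 0.0405]
tool_rot: [0.046, -3.134, 0.001]
ft_force: [-9.4, 0.3, 8.1]
grip_width: 0.134
grip_force: 30.0
time: 39.62
position: [0.644, -0.1509, 0.0405]
tool_rot: [0.046, -3.134, 0.001]
ft_force: [-9.4, 0.2, 8.3]
grip_width: 0.136
grip_force: 30.0
```

```bash
python3 -m crank '[{"tx":-0.7,"ty":0,"tz":0,"turn":0},{"tx":-1.4,"ty":0,"tz":0,"turn":0}]'
```

```text
time: 39.88
position: [0.6454, -0.1508, 0.0405]
tool_rot: [0.046, -3.134, 0.001]
ft_force: [-11.9, 0.4, 10.1]
grip_width: 0.135
grip_force: 30.0
```

```bash
python3 -m crank '[{"tx":-0.7,"ty":0,"tz":0,"turn":0},{"tx":-1.4,"ty":0,"tz":0,"turn":0}]'
```

```text
time: 40.12
position: [0.6454, -0.1509, 0.0405]
tool_rot: [0.046, -3.131, -0.0]
ft_force: [-14.1, -0.1, 11.9]
grip_width: 0.136
grip_force: 30.0
```

```bash
python3 -m crank '[{"tx":-0.7,"ty":0,"tz":0,"turn":0},{"tx":-1.4,"ty":0,"tz":0,"turn":0},{"tx":-1.4,"ty":0,"tz":0,"turn":0}]'
python3 - <<'E'
from h import *
for c in ['side']:
    im,W=cloud(c)
    cv2.imwrite(f'pics/{c}4.png',cv2.resize(im[150:350,200:460],None,fx=3,fy=3)[...,::-1])
E
```

```text
time: 40.5
position: [0.6455, -0.1509, 0.0405]
tool_rot: [0.045, -3.128, -0.001]
ft_force: [-16.6, 1.4, 14.3]
grip_width: 0.134
grip_force: 30.0
```

View pics/side4.png

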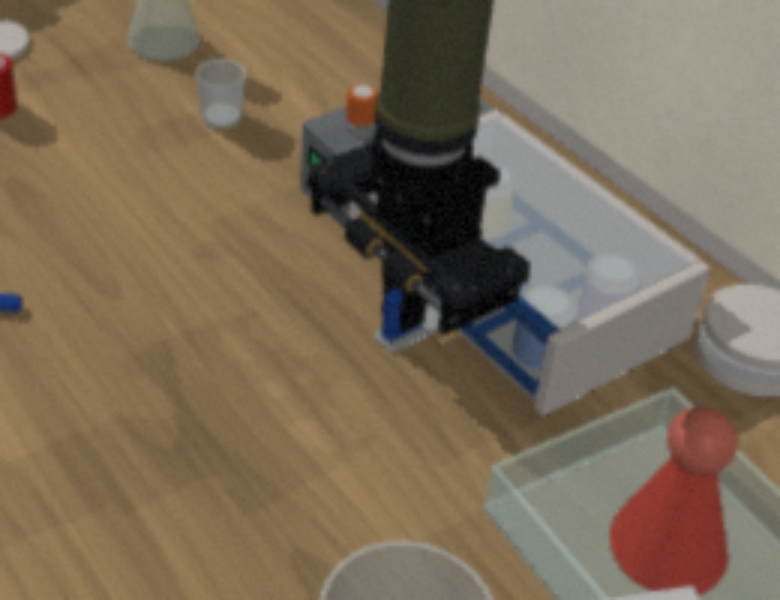

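```bash
python3 -m crank '[{"tx":1.5,"ty":0,"tz":0,"turn":0},{"tx":3,"ty":0,"tz":0,"turn":0},{"tx":3,"ty":0,"tz":0,"turn":0}]'; python3 -m crank '[{"tx":0,"ty":0,"tz":0,"turn":0},{"tx":0,"ty":0,"tz":0,"turn":0},{"tx":0,"ty":0,"tz":0,"turn":0},{"tx":0,"ty":0,"tz":0,"turn":0}]' 50; python3 -m crank '[{"tx":0,"ty":0,"tz":-15,"turn":0},{"tx":0,"ty":0,"tz":-45,"turn":0},{"tx":20,"ty":0,"tz":-95,"turn":0.2},{"tx":70,"ty":10,"tz":-140,"turn":0.25},{"tx":120,"ty":20,"tz":-160,"turn":0.25}]';python3 -m crank '[{"tx":0,"ty":50,"tz":0,"turn":0},{"tx":0,"ty":110,"tz":0,"turn":0},{"tx":0,"ty":160,"tz":0,"turn":0},{"tx":0,"ty":175,"tz":0,"turn":0},{"tx":0,"ty":175,"tz":0,"turn":0}]'
python3 - <<'E'
from h import *
for c in ['top','side']:
    im,W=cloud(c)
    x,y,z=W[...,0],W[...,1],W[...,2]
    b=blue(im)
    m=b&(x<.675)&(x>.58)&(abs(y+.15)<.03)&(z>.03)&(z<.062); print('fin',rect(W[m]),m.sum())
    m=(abs(x-.765)<.12)&(y>-.31)&(y<-.02)&(z>.076)&(z<.09)
    print('warmer',rect(W[m]))
    m=(abs(x-.719)<.03)&(abs(y-.022)<.03)&(z>.11)&(z<.135); print('knob',rect(W[m]),W[m].mean(0))
    for q in ['tray','fin','warmer','knob_grip']: print(q,[np.round(r['xyz'],4) for r in ctrl.mark_of(c,q)[:1]])
    cv2.imwrite(f'pics/{c}5.png',cv2.resize(im[80:220,230:430] if c=='top' else im[150:350,200:460],None,fx=3,fy=3)[...,::-1])
E
```

```text
time: 40.92
position: [0.6454, -0.1508, 0.0405]
tool_rot: [0.046, -3.135, 0.001]
ft_force: [-8.6, -0.7, 8.1]
grip_width: 0.135
grip_force: 30.0
time: 41.42
position: [0.6487, -0.1492, 0.0405]
tool_rot: [-0.048, 3.141, -0.0]
ft_force: [0.8, -0.7, 0.4]
grip_width: 0.504
grip_force: 0.0
time: 42.05
position: [0.5283, -0.1336, 0.2041]
tool_rot: [-0.012, 3.137, -0.001]
ft_force: [-0.2, 0.6, 1.8]
grip_width: 0.572
grip_force: 0.0
time: 42.68
position: [0.5267, 0.0424, 0.2013]
tool_rot: [-0.015, 3.141, -0.0]
ft_force: [-0.1, -0.6, -1.1]
grip_width: 0.576
grip_force: 0.0
fin (array([ 0.6448, -0.1489]), array([0.0336, 0.0094]), 1.19) 61
warmer (array([ 0.769, -0.15 ]), array([0.1675, 0.2594]), 1.28)
knob (array([0.7198, 0.0232]), array([0.0258, 0.0241]), 1.03) [0.71950918 0.02326153 0.12027078]
tray []
fin [array([ 0.6455, -0.1491,  0.0359])]
warmer [array([ 0.7659, -0.1509,  0.0009])]
knob_grip [array([0.6767, 0.2035, 0.0043])]
fin (array([ 0.6461, -0.1543]), array([0.0394, 0.0123]), 4.78) 130
warmer (array([ 0.7682, -0.1518]), array([0.1717, 0.2642]), 0.57)
knob (array([0.7195, 0.0196]), array([0.0271, 0.0266]), 24.96) [0.71782527 0.01675664 0.11864085]
tray [array([ 0.7662, -0.1499,  0.0018])]
fin [array([ 0.6474, -0.1528,  0.0329])]
warmer [array([ 0.7637, -0.1473, -0.001 ])]
knob_grip [array([ 0.647 , -0.1563,  0.0372])]
```

View pics/top5.png

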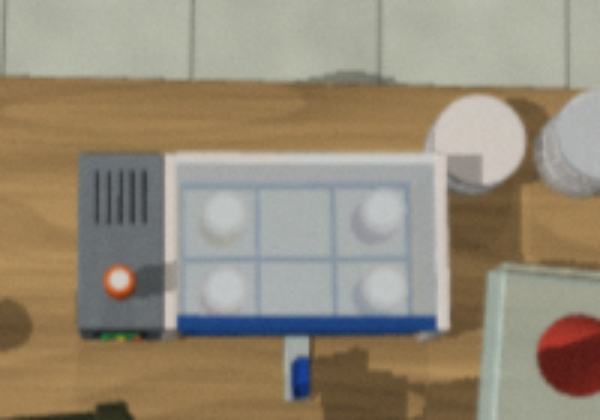

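The top crop shows the tray home against the stop, with four lids in the corner cells and the fin outside at (300,375). When I pushed further, the force rose with no motion. The knob is at (119,282), so that's next.

```bash
python3 -m crank '[{"tx":-45,"ty":-5,"tz":0,"turn":0.1},{"tx":-95,"ty":-12,"tz":0,"turn":0.1},{"tx":-145,"ty":-18,"tz":0,"turn":0.1},{"tx":-185,"ty":-21,"tz":0,"turn":0.1},{"tx":-193,"ty":-21,"tz":0,"turn":0.1}]' 60; python3 -m crank '[{"tx":0,"ty":0,"tz":0,"turn":0},{"tx":0,"ty":0,"tz":0,"turn":0},{"tx":0,"ty":0,"tz":0,"turn":0}]'
python3 - <<'E'
from h import *
print(go((.7195,.0215,.113)))
E
```

```text
time: 43.8
position: [0.7212, 0.022, 0.1989]
tool_rot: [-0.002, -3.14, 0.002]
ft_force: [-0.0, 0.6, -0.3]
grip_width: 0.685
grip_force: 0.0
time: 44.18
position: [0.719, 0.0229, 0.2013]
tool_rot: [0.001, 3.141, 0.001]
ft_force: [-0.3, 0.4, -0.1]
grip_width: 0.689
grip_force: 0.0
[-0.4 -1.4 88.3]
```

```bash
python3 -m crank '[{"tx":-0.5,"ty":-1,"tz":25,"turn":0},{"tx":-0.5,"ty":-1,"tz":50,"turn":0},{"tx":-0.5,"ty":-1,"tz":72,"turn":0},{"tx":-0.5,"ty":-1,"tz":83,"turn":0},{"tx":-0.5,"ty":-1,"tz":87,"turn":0}]'; python3 -m crank '[{"tx":0,"ty":0,"tz":0,"turn":0},{"tx":0,"ty":0,"tz":0,"turn":0}]'; python3 -m crank '[{"tx":0,"ty":0,"tz":0,"turn":0},{"tx":0,"ty":0,"tz":0,"turn":0},{"tx":0,"ty":0,"tz":0,"turn":0},{"tx":0,"ty":0,"tz":0,"turn":0},{"tx":0,"ty":0,"tz":0,"turn":0}]' 10 30; python3 -m crank '[{"tx":0,"ty":0,"tz":0,"turn":0},{"tx":0,"ty":0,"tz":0,"turn":0}]'
```

```text
time: 44.8
position: [0.72, 0.0217, 0.1131]
tool_rot: [-0.001, -3.141, -0.0]
ft_force: [0.7, 0.2, 0.1]
grip_width: 0.688
grip_force: 0.0
time: 45.05
position: [0.7209, 0.0216, 0.1147]
tool_rot: [0.001, 3.14, 0.0]
ft_force: [0.5, -0.3, -0.1]
grip_width: 0.691
grip_force: 0.0
time: 45.68
position: [0.7202, 0.0228, 0.1136]
tool_rot: [-0.0, 3.142, 0.002]
ft_force: [-0.5, 2.1, 0.2]
grip_width: 0.317
grip_force: 30.0
time: 45.92
position: [0.7202, 0.0227, 0.1136]
tool_rot: [-0.0, 3.142, 0.002]
ft_force: [0.2, 3.0, 0.8]
grip_width: 0.314
grip_force: 30.0
```

Gripped at 27.5 mm. Now I pull up about 29 mm and creep the rest.

```bash
python3 -m crank '[{"tx":0,"ty":0,"tz":-4,"turn":0},{"tx":0,"ty":0,"tz":-10,"turn":0},{"tx":0,"ty":0,"tz":-17,"turn":0},{"tx":0,"ty":0,"tz":-23,"turn":0},{"tx":0,"ty":0,"tz":-27,"turn":0}]';python3 -m crank '[{"tx":0,"ty":0,"tz":-1,"turn":0},{"tx":0,"ty":0,"tz":-2,"turn":0},{"tx":0,"ty":0,"tz":-3,"turn":0},{"tx":0,"ty":0,"tz":-4,"turn":0},{"tx":0,"ty":0,"tz":-4,"turn":0}]'
```

```text
time: 46.55
position: [0.7202, 0.0227, 0.1404]
tool_rot: [0.0, -3.141, -0.002]
ft_force: [2.6, 4.3, -5.4]
grip_width: 0.313
grip_force: 30.0
time: 47.18
position: [0.7201, 0.0227, 0.1437]
tool_rot: [0.0, -3.141, -0.002]
ft_force: [3.0, 4.8, -6.2]
grip_width: 0.312
grip_force: 30.0
```

```bash
python3 -m crank '[{"tx":0,"ty":0,"tz":-1,"turn":0},{"tx":0,"ty":0,"tz":-2,"turn":0},{"tx":0,"ty":0,"tz":-2,"turn":0}]'
python3 - <<'E'
from h import *
im,W=cloud('side'); cv2.imwrite('pics/side6.png',cv2.resize(im[130:280,250:420],None,fx=4,fy=4)[...,::-1])
E
```

```text
time: 47.55
position: [0.7201, 0.0227, 0.1439]
tool_rot: [0.0, -3.141, -0.001]
ft_force: [6.3, 4.8, -12.8]
grip_width: 0.315
grip_force: 30.0
```

View pics/side6.png

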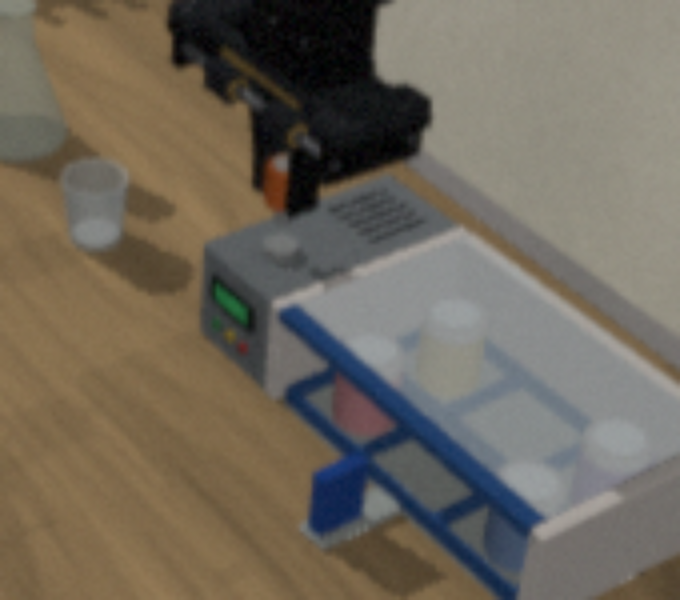

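The knob is raised between the pads at (278,185). It is at its stop: it rose 30 mm and then the force climbed. All pots are upright. Letting go and withdrawing.

```bash
python3 -m crank '[{"tx":0,"ty":0,"tz":0,"turn":0},{"tx":0,"ty":0,"tz":0,"turn":0},{"tx":0,"ty":0,"tz":0,"turn":0},{"tx":0,"ty":0,"tz":0,"turn":0},{"tx":0,"ty":0,"tz":0,"turn":0}]' 65; python3 -m crank '[{"tx":0,"ty":0,"tz":-20,"turn":0},{"tx":0,"ty":0,"tz":-50,"turn":0},{"tx":30,"ty":20,"tz":-70,"turn":0},{"tx":80,"ty":50,"tz":-80,"turn":0},{"tx":130,"ty":80,"tz":-80,"turn":0}]'; python3 -m crank '[{"tx":30,"ty":10,"tz":0,"turn":0},{"tx":30,"ty":10,"tz":0,"turn":0},{"tx":30,"ty":10,"tz":0,"turn":0},{"tx":30,"ty":10,"tz":0,"turn":0}]'
python3 - <<'E'
from h import *
im,W=cloud('side'); cv2.imwrite('pics/side7.png',im[...,::-1])
im,W=cloud('top'); x,y,z=W[...,0],W[...,1],W[...,2]
m=(abs(x-.719)<.03)&(abs(y-.022)<.03)&(z>.1)&(z<.16); print('knob',rect(W[m]),W[m].mean(0))
m=blue(im)&(x<.675)&(x>.58)&(abs(y+.15)<.03)&(z>.03)&(z<.062); print('fin',rect(W[m]))
E
```

```text
time: 48.22
position: [0.7203, 0.0214, 0.1469]
tool_rot: [0.001, 3.141, -0.0]
ft_force: [0.4, -0.2, 0.7]
grip_width: 0.727
grip_force: 0.0
time: 48.85
position: [0.5901, 0.1024, 0.2294]
tool_rot: [0.002, 3.137, 0.002]
ft_force: [1.3, 0.3, 0.0]
grip_width: 0.746
grip_force: 0.0
time: 49.35
position: [0.5613, 0.1107, 0.227]
tool_rot: [0.004, 3.141, -0.001]
ft_force: [0.1, 0.1, 0.5]
grip_width: 0.746
grip_force: 0.0
knob (array([0.7194, 0.0232]), array([0.0255, 0.024 ]), 1.01) [0.71898072 0.02315793 0.11959849]
fin (array([ 0.6446, -0.1489]), array([0.033 , 0.0098]), 2.29)
```

View pics/side7.png

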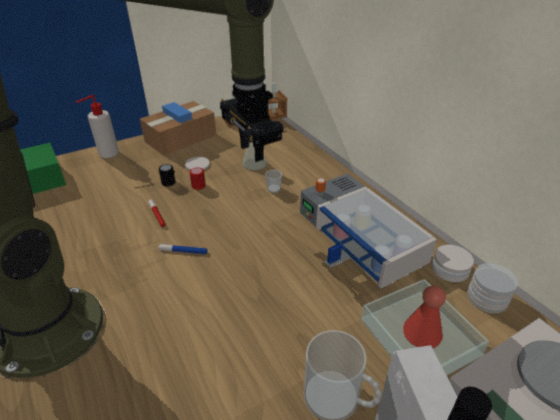

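The knob is back down at (320,184), the tray is home with four upright pots near (365,228), and the bystanders haven't moved.

```bash
python3 -c "
from bench import ctrl
print(ctrl.close_job())"
```

```text
the job is handed in; nothing more can be done
None
```

The job is handed in at about 50 s: all four pots present (no mint one was found) are upright in their own tray cells, the tray was eased home against the warmer's stop, and the timer knob was pulled to its stop and sprang back; the flasks, jug and beaker were not touched.

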